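# Find and press the hidden catch on the still's water controller

## Task

The strainer of the water controller is held by a hidden catch: a flush recessed pad somewhere round the grey round cover on top of the controller, in the same grey. Feel round the cover gently with the fingertips until the pad gives, and press it fully home so that the blue plug in the middle pops up by itself. Do not touch the plug, do not shove or lift the controller, pick nothing up, and leave everything else on the bench where it is.

Things in the scene. Friction and masses are not known exactly. Their poses are not given: they have to be found in the camera images.
- controller: water controller of the still: pale loose metal case of about 4 kg, 240 x 240 mm, 90 mm high, lying with its panel up; gauge and knob on its -x face, a round flat grey cover in the middle of its top. Origin at the centre of its underside, z up
- cover (a point): centre of the grey cover's flat face, 104 mm above the case's underside; axes as the case's, NOT the cover's. The cover is 170 mm across, inside a black ring (outer radius 96 mm) 2 mm higher. It is rigid, does not turn under a finger, and may have been fitted at any angle: the catch pad lies anywhere round it, the pad's centre always 52 mm from this point
- catch (a joint): travel of the catch pad, m: 0 at rest (its face 2 mm below the cover's), 0.008 fully home (10 mm below). Grey pad, 58 mm along the cover's radius, 44 mm wide, in a straight-sided 62 x 48 mm opening that runs from 21 to 83 mm from the cover's centre. It goes straight down against 4 to 6 N of friction and stays where it is left: no spring
- plug: blue strainer plug in the exact centre of the cover, cap 30 mm across and 4 mm thick; origin under the cap's centre, level with the cover's face at rest; it can swivel, its yaw tells nothing. The catch raises it by twice the catch's travel: 16 mm when the catch is home
- connector: brass hose connector standing on a corner of the controller's case, 28 mm across, 34 mm high; origin under its centre
- stopper: black rubber stopper standing on the opposite corner of the case, 34 mm across, 28 mm high; origin under its centre
- screwdriver: screwdriver with green handle lying beside the controller, 190 mm long, along its x; origin under its middle
- bowl: white ceramic bowl beside the controller, 110 mm across, 50 mm high; origin under its centre
- flask: conical glass flask at the left of the bench, 86 mm across, 108 mm high; origin under its centre
- jar: white jar with green cap at the right of the bench, 66 mm across, 85 mm high; origin under its centre
- cork_ring: cork flask ring at the right of the bench, nearer the robot, 110 mm across, 25 mm high; origin under its centre

How it is judged (in metres and radians):
At the end, for the whole second after the job is handed in: The catch is pressed in by at least 6.5 of its 8 mm and the plug stands at least 12 mm up; the controller is at rest within 20 mm of where it stood, every other thing within 30 mm (value of joint catch above 0.0065 m and z of plug in the frame of controller above 0.116 m and linear speed of controller below 0.01 m/s and distance of controller from where it was at the start of the episode below 0.02 m and distance of each of connector, stopper, screwdriver, bowl, flask, jar, cork_ring from where it was at the start of the episode below 0.03 m); the robot touches nothing.
It fails at once if the plug is touched (more than 2 N) (contact force between any of the fingers, the arm and plug above 2 N).
It fails at once if the cover is struck or leaned on hard (more than 80 N) (contact force between any of the fingers, the arm and controller above 80 N).
It fails at once if the controller is shoved or lifted by more than 20 mm (distance of controller from where it was at the start of the episode above 0.02 m).
It fails at once if another thing is lifted, carried or knocked more than 30 mm away (distance of any of connector, stopper, screwdriver, bowl, flask, jar, cork_ring from where it was at the start of the episode above 0.03 m).
It also fails if it takes over 72 s, if anything falls off the work surface, if the arm or the gripper's body presses on something with over 40 N, if the wrist force passes 120 N, or if a joint passes its speed limit or range.

## Robot

A 6-joint arm with a two-finger parallel gripper is mounted at the origin on the work surface. World frame = base frame: x ahead of the robot, y to its left, z up, the work surface at z = 0. Lengths are in mm, angles in rad, forces in N, time in s.
With the tool pointing down it reaches from about 350 to 775 mm from the base axis. Payload 7.3 kg.
Tool frame: the origin (TCP) lies between the finger pads; the fingertips stand 22 mm ahead of it and the grasp point (between the pads) lies 3 mm ahead of it; z points along the fingers, x is the direction in which the jaws open and shut, and the axes are right-handed (so a half turn about z gives the same grasp; the last joint's range is limited). The gripper opens to 92 mm and grips with 3 to 60 N. Pads are 19 mm wide; open, the fingers measure 130 mm over their backs; the gripper's body (75 mm by 190 mm) begins 47 mm behind the grasp point.
Start: joints at [1.036, 0.342, 1.524, -0, 1.275, -0.146], TCP at [199.002, 485.84, 248.741] pointing down, gripper open.
Joint ranges: [-2.53, 2.53], [-0.77, 2.02], [0.04, 2.7], [-1, 4.14], [0.28, 2.66], [-3.11, 3.11]. Speed limits (rad/s): [2.57, 2.57, 3.14, 3.14, 3.14, 3.14].

## Interface

Orientations are given as [roll, pitch, yaw] about the fixed x, y, z axes, in that order (R = Rz(yaw) Ry(pitch) Rx(roll)).
In Python, from plant import * gives the robot as it stands. The module is installed in compiled form; this text tells all that it offers.
- The arm moves only by the shell command python3 -m handwheel 'ROWS' [OPENING]. ROWS is a JSON object of lists of equal length, an entry for each row: "translation": the shift along the world's x, y, z in units of 15 cm (1.0 is 15 cm), a list of three; "twist": the turn about the world's z in units of 90 degrees (1.0 is 90 degrees). In form: {"translation": [[tx, ty, tz], ...], "twist": [twist, ...]}. A call has exactly 8 rows; each row shifts and turns the pose as measured when the row begins; what a row does not reach is not made up. A row lasts 1/8 s, in which the tool goes at most 62.5 mm and 10.7 degrees, less where a joint would pass 70% of its speed; a pose out of reach is approached as far as the arm can. A call with a number of a shift or a turn outside -1 to 1 is refused whole. A call with a gripper value outside its range is refused whole. OPENING is the closure in counts, from 0 (fully open) to 255 (shut), set as the call begins (- or left out, the last holds). The fingers move at their own pace and stop on an object; the grip force is fixed at half the most. Time passes only in rows, so rows that do not move let the fingers close, or fill a call up. It gives the time, the measured TCP pose, the force and the opening at its end, in the units of the state.
- get_obs(): the state, without advancing time (a new reading comes with each control period).
- capture(name): name is "scene" or "top" or "wrist"; returns a dict with "img" (480x640x3 uint8, red, green, blue), "vertical_fov" (degrees; the focal length in pixels is half the picture's height over the tangent of half this angle, whatever the lens; pixels are square), "cx", "cy" (the principal point, pixels), "world_from_camera" (4x4, takes a point from camera to world coordinates). Camera axes: x right, y up, looking along -z (the intrinsics and any distortion apply to the point x, -y, -z); pixel columns grow to the right and rows downward; lengths in mm; the calibration is good to about 2 mm. The wrist camera is an equidistant fisheye: a pixel r from the principal point sees the ray r / f radians off the axis. A picture is of the moment at which its call begins. There is no depth.
- close_job(): hands the job in, once; it reports no verdict.
Trained networks look in the newest picture that a camera, given by its name, has taken for a name from the list of things; names that differ only in an ending like _2 or _b are one class to them, and where a whole thing is asked for, a point or a joint stands for the part that bears it (a point fixed in the world has none). Each returns a list of dicts, best first, with "score" (0 to 1); they miss things now and then, are a little off and sometimes report something else, mostly with a low value. They report only what shows in the picture. A call takes as long as a camera call.
- search_frame(camera, label): "position" ([x, y, z] in mm, in the coordinates of the camera as it stood for that picture, good to about 4 mm: the middle of the surface that is visible of it).
- spot_point(camera, label): "position" ([x, y, z] in mm, in the coordinates of the camera as it stood for that picture, good to about 4 mm: a listed point, or the origin of a listed thing).
The state is a dict: "time": time; "joint_positions": joint angles; "dq": joint speeds; "tau": joint torques, N m; "tool_pos": TCP position; "tcp_rot": TCP orientation; "contact_force": force on the tool from outside, world axes, zero at the start; "moment": the same for the moment, N m; "grip_width": finger opening in mm.
Only numpy, scipy, OpenCV 4.12 (cv2) and the standard library are available. Lean on these libraries where they do the work, as an engineer would, in place of code of your own. Each camera call takes 0.05 s, during which the arm holds its last target.

## Working session

There is one attempt and no reset: what is moved stays moved. The work goes in short steps, Python scripts to look and compute and a shell command to move; the robot and the scene stay as the last step left them, time stands still between calls to the robot, and variables do not carry over. Pictures are saved under pics/ and viewed, and the job is handed in when it is done.

```bash
mkdir -p pics
python3 - <<'E'
from plant import *
import cv2,numpy as np
o=get_obs();print(o['time'],o['tool_pos'],o['tcp_rot'],o['contact_force'],o['grip_width'])
for c in ['scene','top']:
    r=capture(c);cv2.imwrite(f'pics/{c}1.png',r['img'][:,:,::-1]);M=np.array(r['world_from_camera']);print(c,r['vertical_fov'],r['cx'],r['cy'],M.round(3).tolist())
    for l in ['controller','cover','plug','connector','stopper','screwdriver','bowl','catch','flask','jar','cork_ring']:
        for d in spot_point(c,l)[:1]:
            print(l,round(d['score'],2),(M@np.r_[d['position'],1])[:3].round(1))
E
```

```text
0.0 [198.80807872 485.49697634 248.06167239] [-3.14138545e+00  1.50917708e-03  1.18197975e+00] [-0.99667346  0.32563576  0.15913883] 91.25199498467764
scene 44.678340117304636 313.970242346715 237.5699120745282 [[-0.204, -0.834, 0.513, 1216.695], [0.979, -0.179, 0.098, 124.663], [0.011, 0.522, 0.853, 1306.099], [0.0, 0.0, 0.0, 1.0]]
controller 0.97 [ 546.2 -129.8    4.5]
cover 0.63 [ 545.4 -125.7  100. ]
plug 0.62 [663.2 -58.5  90.8]
connector 0.59 [560.7  77.9  -1.1]
stopper 0.68 [ 545.1 -128.7    1.5]
screwdriver 0.86 [ 5.305e+02 -3.103e+02 -4.000e-01]
bowl 0.94 [556.5  77.3  -1.1]Traceback (most recent call last):
  File "<stdin>", line 7, in <module>
ValueError: it knows: bowl, connector, controller, cork_ring, cover, flask, jar, plug, screwdriver, stopper
```

Run:
```python
from plant import *
import cv2,numpy as np
for c in ['top']:
    r=capture(c);cv2.imwrite(f'pics/{c}1.png',r['img'][:,:,::-1]);M=np.array(r['world_from_camera']);print(c,r['vertical_fov'],r['cx'],r['cy'],M.round(3).tolist())
    f=240/np.tan(np.radians(r['vertical_fov']/2))
    for l in ['controller','cover','plug','connector','stopper','screwdriver','bowl']:
        for d in spot_point(c,l)[:3]:
            p=d['position'];print(l,round(d['score'],2),(M@np.r_[p,1])[:3].round(1),'px',r['cx']+f*p[0]/-p[2],r['cy']-f*p[1]/-p[2])
```

```text
top 49.79098078202776 319.51200463868554 232.1892376660191 [[0.012, 0.988, -0.151, 263.376], [-1.0, 0.012, -0.003, -24.301], [-0.002, 0.151, 0.989, 1588.219], [0.0, 0.0, 0.0, 1.0]]
controller 0.73 [581.4 478.6   4.9] px 160.44302462950347 206.21683122602582
controller 0.72 [ 544.7 -130.7   -0.7] px 355.4887953021692 220.32523361478115
cover 0.61 [ 547.  -129.7  104.8] px 357.5548154290027 213.2706506784019
cover 0.21 [ 435.6 -203.1   87.8] px 382.2779851945879 252.1742549593512
plug 0.5 [ 547.6 -128.5  102.2] px 357.07881007762217 213.23476570502555
connector 0.56 [664.2 -56.2  88.9] px 332.5537136412041 175.36225370902943
stopper 0.61 [ 436.3 -203.    86.2] px 382.17309451150635 252.014795609387
bowl 0.71 [561.9  75.5  -3.9] px 289.5558820259138 214.3369215247191
bowl 0.24 [ 364.7 -499.6    0.6] px 475.95155720889613 279.5555670096828
```

View pics/scene1.png

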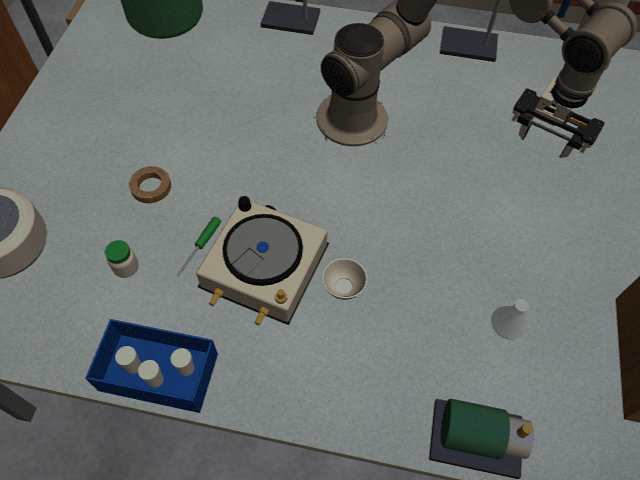

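View pics/top1.png

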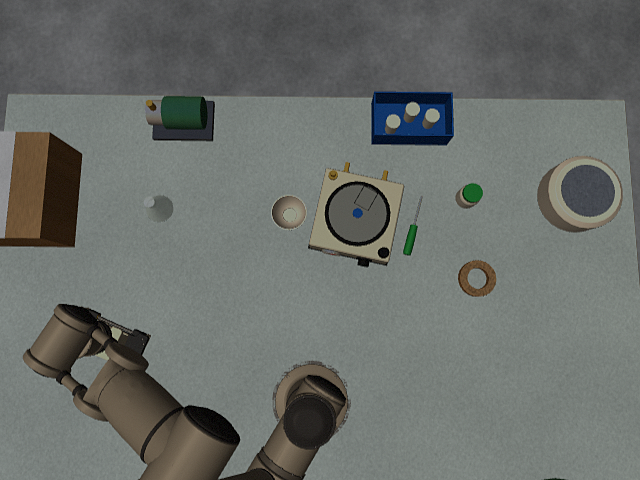

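Both views show an outline on the cover: near (247,263) in the scene view and (367,198) in the top view. I'll zoom in.

Run:
```python
import cv2,numpy as np
a=cv2.imread('pics/scene1.png')[205:295,215:310];b=cv2.imread('pics/top1.png')[175:250,318:398]
a=cv2.resize(a,(400,400),interpolation=cv2.INTER_CUBIC);b=cv2.resize(b,(400,400),interpolation=cv2.INTER_CUBIC)
i=cv2.convertScaleAbs(np.hstack([a,b]),alpha=1.5)
cv2.imwrite('pics/zoom1.png',i)
```

```text
(no output)
```

View pics/zoom1.png

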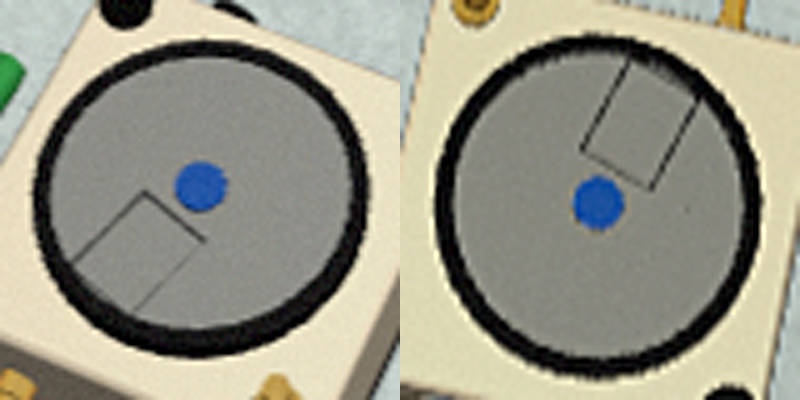

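Run:
```python
from plant import *
import numpy as np
out={}
def proj(c,u,v,z):
    r=R[c];M=np.array(r['world_from_camera']);f=240/np.tan(np.radians(r['vertical_fov']/2))
    d=M[:3,:3]@np.array([(u-r['cx'])/f,-(v-r['cy'])/f,-1]);o=M[:3,3];return (o+d*(z-o[2])/d[2])[:2].round(1)
R={'top':capture('top')}
for n,(x,y),z in [('plug',(598,203),108),('c1',(630,60),104),('c2',(700,97),104),('c3',(652,190),104),('c4',(582,152),104),('L',(436,203),106),('R',(761,203),106),('T',(598,35),106),('B',(598,378),106)]:
    print(n,proj('top',318+(x-400)/5,175+y*75/400,z))
R['scene']=capture('scene')
for n,(x,y),z in [('plug',(201,186),108),('inL',(144,191),104),('inR',(205,240),104),('outL',(72,264),104),('outR',(133,312),104),('L',(33,190),106),('R',(369,190),106)]:
    print(n,proj('scene',215+x*95/400,205+y*90/400,z))
```

```text
plug [ 547.  -129.6]
c1 [ 628.3 -148.6]
c2 [ 607.9 -189.7]
c3 [ 555.4 -161.4]
c4 [ 576.2 -120.5]
L [546.3 -35.3]
R [ 548.5 -224.7]
T [ 641.7 -129.7]
B [ 451.  -129.8]
plug [ 547.7 -126.2]
inL [ 555.2 -157.8]
inR [ 577.2 -116.6]
outL [ 606.8 -185.3]
outR [ 627.3 -144.7]
L [ 568.9 -218.7]
R [529.  -33.2]
```

```bash
python3 -m handwheel '{"translation": [[0.2,-0.34,0],[0.2,-0.34,0],[0.2,-0.34,0],[0.2,-0.34,0],[0.2,-0.34,0],[0.2,-0.34,0],[0.2,-0.34,0],[0.2,-0.34,0]], "twist": [-0.11,-0.11,-0.11,-0.11,-0.11,-0.11,-0.11,-0.11]}' 255
```

```text
time: 1.9
tool_pos: [443.1, 68.2, 249.9]
tcp_rot: [-3.14, -0.007, -0.237]
contact_force: [0.2, 1.3, -0.2]
grip_width: 16.6
```

```bash
python3 -m handwheel '{"translation": [[0.2,-0.3,0],[0.2,-0.3,0],[0.2,-0.3,0],[0.2,-0.3,0],[0.15,-0.2,0],[0,0,0],[0,0,0],[0,0,0]], "twist": [-0.05,-0.05,-0.05,-0.02,0,0,0,0]}' 255
```

```text
time: 2.9
tool_pos: [589.7, -152.6, 249.1]
tcp_rot: [-3.14, -0.007, -0.521]
contact_force: [0.1, -0.3, -0.2]
grip_width: 0.7
```

Run:
```python
from plant import *
import cv2,numpy as np
o=get_obs();print(o['time'],o['tool_pos'],o['tcp_rot'],o['contact_force'],o['grip_width'])
r=capture('wrist');cv2.imwrite('pics/w1.png',r['img'][:,:,::-1]);M=np.array(r['world_from_camera']);print(M.round(3).tolist(),r['vertical_fov'],r['cx'],r['cy'])
```

```text
2.9 [ 589.70878197 -152.590421    249.08122075] [-3.13953833 -0.00706581 -0.52057277] [ 0.13747348 -0.28887612 -0.22589451] 0.725346196156668
[[0.867, 0.482, 0.126, 624.817], [-0.498, 0.836, 0.229, -90.781], [0.005, -0.261, 0.965, 385.797], [0.0, 0.0, 0.0, 1.0]] 65.70646984690485 318.79990125269825 234.78674227657103
```

View pics/w1.png

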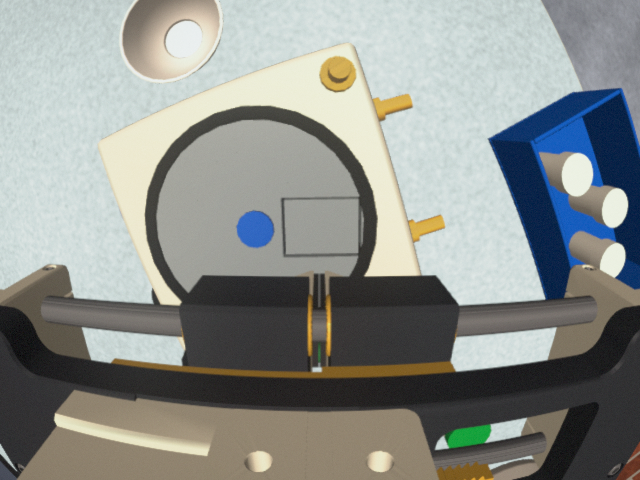

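The wrist view shows the pad clearly, with corners at about (283,198), (360,198), (362,256) and (285,256), and the plug at (255,229).

Run:
```python
from plant import *
import numpy as np
r=capture('wrist');M=np.array(r['world_from_camera']);f=240/np.tan(np.radians(r['vertical_fov']/2))
def P(u,v,z):
    x,y=u-r['cx'],v-r['cy'];q=np.hypot(x,y);t=q/f
    d=M[:3,:3]@np.array([np.sin(t)*x/q,-np.sin(t)*y/q,-np.cos(t)]);o=M[:3,3];return (o+d*(z-o[2])/d[2])[:2]
c=P(255,229,108);k=[P(*a,104) for a in [(283,198),(360,198),(362,256),(285,256)]]
print(c,k,np.mean(k,0),np.mean(k,0)-c,np.linalg.norm(np.mean(k,0)-c),np.degrees(np.arctan2(*(np.mean(k,0)-c)[::-1])))
o=get_obs();print(o['tool_pos'])
```

```text
[ 547.82327412 -127.60847614] [array([ 578.74125721, -118.19964334]), array([ 630.18433533, -147.76118557]), array([ 609.29021375, -190.00928127]), array([ 555.79322034, -159.1398815 ])] [ 593.50225666 -153.77749792] [ 45.67898253 -26.16902178] 52.64396590450062 -29.807953940324104
[ 589.84324727 -152.51927344  249.34818684]
```

```bash
python3 -m handwheel '{"translation": [[0.03,-0.017,-0.1],[0.01,0,-0.15],[0,0,-0.15],[0,0,-0.15],[0,0,-0.12],[0,0,-0.05],[0,0,0],[0,0,0]], "twist": [0,0,0,0,0,0,0,0]}' 255
```

```text
time: 4.0
tool_pos: [595.5, -152.3, 134.7]
tcp_rot: [-3.139, -0.007, -0.517]
contact_force: [0.4, 0.0, 0.5]
grip_width: 0.3
```

```bash
python3 -m handwheel '{"translation": [[0,-0.015,0],[0,0,-0.015],[0,0,-0.015],[0,0,-0.01],[0,0,-0.01],[0,0,-0.01],[0,0,-0.01],[0,0,0]], "twist": [0,0,0,0,0,0,0,0]}' 255
```

```text
time: 5.0
tool_pos: [596.2, -155.1, 125.1]
tcp_rot: [-3.139, -0.01, -0.517]
contact_force: [0.1, -0.7, 0.7]
grip_width: -0.0
```

```bash
python3 -m handwheel '{"translation": [[0,0,-0.01],[0,0,-0.01],[0,0,-0.01],[0,0,0],[0,0,0],[0,0,0],[0,0,0],[0,0,0]], "twist": [0,0,0,0,0,0,0,0]}' 255
```

```text
time: 6.0
tool_pos: [596.4, -155.1, 121.6]
tcp_rot: [-3.139, -0.011, -0.517]
contact_force: [-1.3, 1.1, 2.6]
grip_width: 0.7
```

The tips are now below the cover face with only about 3 N of contact force, so the pad seems to be giving.

```bash
python3 -m handwheel '{"translation": [[0,0,-0.01],[0,0,-0.01],[0,0,-0.01],[0,0,0],[0,0,0],[0,0,0],[0,0,0],[0,0,0]], "twist": [0,0,0,0,0,0,0,0]}' 255
```

```text
time: 7.0
tool_pos: [596.4, -155.1, 117.0]
tcp_rot: [-3.139, -0.011, -0.516]
contact_force: [-1.3, -0.2, 4.3]
grip_width: 0.6
```

```bash
python3 -m handwheel '{"translation": [[0,0,-0.007],[0,0,-0.007],[0,0,-0.007],[0,0,0],[0,0,0],[0,0,0],[0,0,0],[0,0,0]], "twist": [0,0,0,0,0,0,0,0]}' 255
```

```text
time: 8.0
tool_pos: [596.4, -155.1, 116.2]
tcp_rot: [-3.139, -0.012, -0.516]
contact_force: [-1.3, 0.8, 4.6]
grip_width: 0.2
```

```bash
python3 -m handwheel '{"translation": [[0,0,-0.012],[0,0,-0.012],[0,0,0],[0,0,0],[0,0,0],[0,0,0],[0,0,0],[0,0,0]], "twist": [0,0,0,0,0,0,0,0]}' 255
```

```text
time: 9.0
tool_pos: [596.6, -155.2, 116.2]
tcp_rot: [-3.139, -0.014, -0.516]
contact_force: [-2.0, 0.2, 5.5]
grip_width: 0.5
```

Run:
```python
from plant import *
import cv2
print(get_obs()['contact_force'])
r=capture('wrist');cv2.imwrite('pics/w2.png',r['img'][:,:,::-1])
```

```text
[-1.96043844  0.15366776  5.54432715]
```

View pics/w2.png

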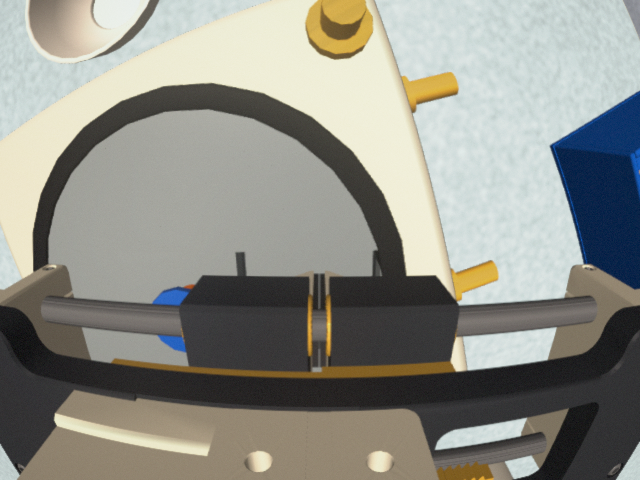

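The plug is up, with its red stem showing near (190,287). I'll press once more, ending on a pushing row, to confirm the pad has bottomed.

```bash
python3 -m handwheel '{"translation": [[0,0,0],[0,0,0],[0,0,0],[0,0,0],[0,0,0],[0,0,0],[0,0,-0.012],[0,0,-0.02]], "twist": [0,0,0,0,0,0,0,0]}' 255
```

```text
time: 10.05
tool_pos: [596.8, -155.2, 115.8]
tcp_rot: [-3.139, -0.015, -0.516]
contact_force: [-11.4, 3.4, 30.5]
grip_width: 0.6
```

At 30 N it doesn't move, against 4–6 N of friction, so the pad is home. Lifting straight up.

```bash
python3 -m handwheel '{"translation": [[0,0,0.01],[0,0,0.02],[0,0,0.05],[0,0,0.1],[0,0,0.15],[0,0,0.2],[0,0,0.2],[0,0,0.2]], "twist": [0,0,0,0,0,0,0,0]}' 255
```

```text
time: 11.05
tool_pos: [595.6, -154.8, 259.2]
tcp_rot: [-3.14, -0.01, -0.516]
contact_force: [-0.2, 0.2, -0.4]
grip_width: 0.4
```

Run:
```python
from plant import *
import cv2,numpy as np
print(get_obs()['contact_force'])
r=capture('wrist');cv2.imwrite('pics/w3.png',r['img'][:,:,::-1])
r=capture('scene');cv2.imwrite('pics/s3.png',r['img'][:,:,::-1]);M=np.array(r['world_from_camera'])
for l in ['controller','plug','connector','stopper','screwdriver','bowl']:
    for d in spot_point('scene',l)[:2]: print(l,round(d['score'],2),(M@np.r_[d['position'],1])[:3].round(1))
```

```text
[-0.19048725  0.15523328 -0.43042769]
controller 0.68 [ 548.  -128.6    2.4]
plug 0.68 [ 547.  -130.   118.3]
connector 0.5 [665.3 -57.8  89. ]
connector 0.26 [ 548.7 -126.4  122.1]
bowl 0.58 [560.   77.1   1.5]
```

View pics/w3.png

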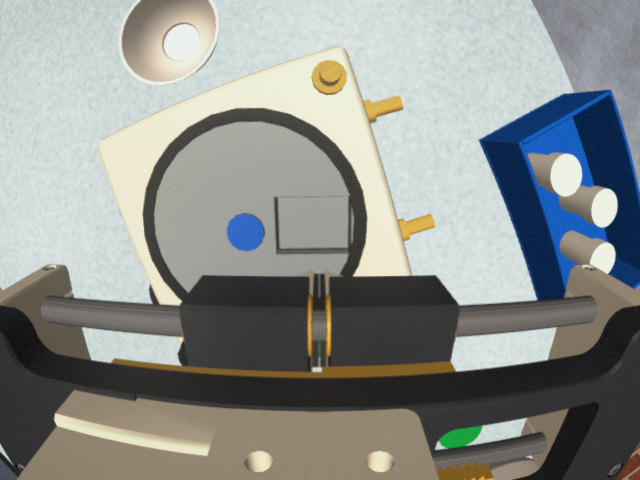

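View pics/s3.png

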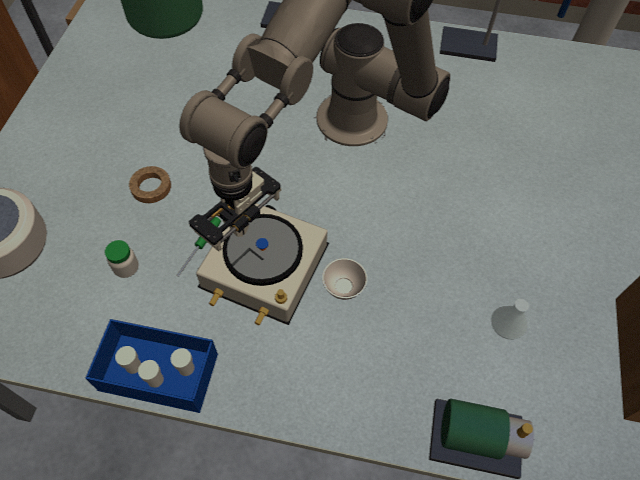

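The pad is now deeply recessed in the wrist view, around (313,224). The plug is raised (z ≈ 118 mm, expected 120) and nothing else has shifted. Handing in.

```bash
python3 -c "
from plant import *
print(close_job())"
```

```text
the job is handed in; nothing more can be done
None
```

I pressed the hidden catch home and the blue plug popped up by itself. The job is handed in at about 11 s of the 72 s allowed; no verdict was reported.

**Finding the pad:** The pad's outline showed in the pictures, so I didn't feel round the whole cover. It lies at about −30° in world axes, and three camera views agreed to about 4 mm.

**Pressing it:** I pushed straight down with the closed fingertips. The pad gave at about 3–5 N and stopped after about 8 mm. A last push reached about 30 N on the wrist with only 0.4 mm more movement, so it was fully home and well under the 80 N limit.

**Last checks:**
- **Plug:** the network put it at z ≈ 118 mm, against 120 mm expected and more than 116 mm needed. That estimate is only good to about 4 mm, but the hard stop supports it.
- **Controller and other things:** the controller, connector and bowl were detected within about 6 mm of their first detections, which is about the detection error. The network missed the stopper and screwdriver in the last picture, because the gripper was partly in front of them. The flask, jar and cork ring I checked only by eye, and they look unmoved.
- **Robot:** it was clear of everything, with contact force near zero.

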